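Lock the centrifuge rotor, draw the tube and hold it upright over the tray

TASK

On the open bench centrifuge, first slide the red-knobbed lock bolt fully home into the yellow keeper fork on the rotor; only then draw the orange-capped tube out of its slanted pocket, bring it over the middle of the white spill tray and turn it upright, cap up. Finish while still holding the tube there, steady, upright and with its foot at least 12 cm above the bench, the bolt left home and the other tubes, bottle and beaker left undisturbed.

Things in the scene. Friction and masses are not known exactly. Their poses are not given: they have to be found in the camera images.
- centrifuge: White open bench centrifuge, fixed: round drum 254 mm in diameter, 100 mm high, open at the top, with a console 88 mm high and 110 mm wide on its right, reaching 237 mm from the drum's axis. Origin on the drum's axis at bench level, z up; console and bolt on its -y side, the sample's pocket on its +x side (away from the robot).
- bolt (a joint): Lock bolt on top of the console, slides horizontally along the centrifuge's +y axis towards the drum's axis. 0 = drawn fully back, 0.036 m = fully home, rod tip inside the yellow keeper fork of the rotor. Starts between 0 and 0.010. About 2 N of friction; it stays where it is left and has a firm stop at home.
- bolt_knob (a point): Middle of the bolt's upright red knob, a post 18 mm in diameter and 24 mm tall (top 12 mm above this point) on a 14 mm neck; the horizontal rod's top lies 30 mm below this point. Two guide blocks, 30 mm wide, near the console's ends rise to 26 mm below this point; otherwise free all round. Moves with the bolt; axes as the centrifuge's.
- sample_mid (a point): Middle of the orange-capped sample tube, half-way along its axis. 110 mm long, body 16 mm in diameter, orange cap 20 mm in diameter over the top 20 mm (cap centre 45 mm from this point along +z). +z runs from foot to cap. 20 to 45 g. At the start it leans about 30 degrees from vertical in its pocket: foot outward to the centrifuge's +x, cap towards the drum's axis.
- sample_foot (a point): Foot of the sample tube: bottom end of its axis, 55 mm from its middle. At the start it rests loosely on the pocket's bottom; the top 64 mm stand out, and the tube must be drawn 46 mm along its own axis to be clear.
- pocket (a point): Bottom of the sample's slanted pocket in the rotor, on the pocket's axis; pocket 19 mm inside diameter, 46 mm deep. The rotor (six such pockets) is held at its parking index by a soft spring and yields a little by hand until the bolt is home.
- tray: White shallow spill tray, fixed, 160 x 130 mm, 18 mm high with 4 mm walls. Origin at the centre of its underside, on the bench. It may be on the left or the right of the centrifuge.
- rack: Pale blue tube rack block, fixed, 150 x 90 x 45 mm, on the other side of the centrifuge from the tray, with two capped tubes standing in it, the tops 120 mm above the bench. Origin at the centre of its underside.
- balance_mid (a point): Middle of the blue-capped balance tube (same size as the sample), in the opposite pocket on the centrifuge's -x side, leaning the other way. To be left there.
- spare_a_mid (a point): Middle of the green-capped tube standing in the rack; same size; to be left.
- spare_b_mid (a point): Middle of the white-capped tube standing in the rack; same size; to be left.
- bottle: Amber bottle with a blue cap, 64 mm in diameter, 150 mm tall, loose; origin at the centre of its underside. To be left.
- beaker: Open glass beaker, 72 mm in diameter, 90 mm tall, loose; origin at the centre of its underside. To be left.
Mind the look-alikes: they are no part of the job. Leave any green or pink look-alike of the tray alone.

How it is judged:
By the outcome, as a careful person would: the job done as asked, in the order asked, and still so for the second after the job is handed in, while the arm keeps its last pose, push and grip.
It also fails if it takes over 51 s, if anything falls off the work surface, if the arm or the gripper's body presses on something with over 40 N, if the wrist force passes 120 N, or if a joint passes its speed limit or range.

ROBOT

A 7-joint arm with a two-finger parallel gripper is mounted at the origin on the work surface. World frame = base frame: x ahead of the robot, y to its left, z up, the work surface at z = 0. Lengths are in m, angles in rad, forces in N, time in s.
With the tool pointing down it reaches from about 0.35 to 0.9 m from the base axis. Payload 19.9 kg.
Tool frame: the origin (TCP) lies at the very end of the fingers, on their centre line; the grasp point (between the pads) lies behind it (ctrl.hold_point_z is the z of the grasp point in the tool frame, in m); z points along the fingers, y is the direction in which the jaws open and shut (so a half turn about z gives the same grasp; the last joint's range is limited). The gripper opens to 94 mm and grips with 3 to 60 N. Pads are 16 mm wide; open, the fingers measure 119 mm over their backs; the gripper's body (75 mm by 177 mm) begins 78 mm behind the grasp point.
Start: joints at [-1.222, 0.417, -0.01, 1.614, 0.005, 1.111, -0.053], TCP at [0.238, 0.578, 0.205] pointing down, gripper open.
Joint ranges: [-2.81, 2.81], [-0.39, 2.02], [-1.27, 1.25], [0.06, 2.57], [-1.19, 4.33], [0.19, 2], [-2.82, 2.82]. Speed limits (rad/s): [1.89, 1.89, 2.39, 2.39, 3.01, 3.01, 3.01].

INTERFACE

Orientations are given as a unit quaternion [w, x, y, z].
In Python, from bench import ctrl gives the robot as it stands.
- The arm moves only by the shell command python3 -m creep 'ROWS'. ROWS is text: rows parted by semicolons, each of 7 numbers parted by spaces: the shift along the tool's x, y, z in m, then the turn, a rotation vector about the tool's x, y, z in rad, then the opening, from -1 (shut) to 1 (fully open). A call has 1 to 20 rows; each row shifts and turns the commanded pose from where the row before left it, along the tool's axes as they then stand; what a row does not reach is not made up. A row lasts 1/8 s, in which the tool goes at most 62.5 mm and 10.7 degrees, less where a joint would pass 70% of its speed; a pose out of reach is approached as far as the arm can. A call with a gripper value outside its range is refused whole. The fingers move at their own pace and stop on an object; the grip force is fixed at half the most. Time passes only in rows, so rows that do not move let the fingers close. It gives the time, the measured TCP pose, the force and the opening at its end, in the units of the state.
- ctrl.observe(): the state, without advancing time (a new reading comes with each control period).
- ctrl.get_image(name): name is "side" or "top"; returns the picture (420x560x3 uint8, blue, green, red); there is no depth.
- ctrl.camera_model(name): a dict with "vertical_fov" (degrees; the focal length in pixels is half the picture's height over the tangent of half this angle, whatever the lens; pixels are square), "cx", "cy" (the principal point, pixels), "origin" and "orientation" of the camera in the world. Camera axes: x right, y down, z forward; pixel columns grow to the right and rows downward; lengths in m; the calibration is good to about 2 mm. A picture is of the moment at which its call begins. camera_model takes no time and is no camera call.
- ctrl.close_job(): hands the job in, once; it reports no verdict.
The state is a dict: "time": time; "joint_positions": joint angles; "qd": joint speeds; "tau": joint torques, N m; "tool_pos": TCP position; "orientation": TCP orientation; "wrist_force": force on the tool from outside, world axes, zero at the start; "torque": the same for the moment, N m; "grip_width": opening from 0.0 (shut) to 1.0 (fully open).
Only numpy, scipy, OpenCV 4.12 (cv2) and the standard library are available. Lean on these libraries where they do the work, as an engineer would, in place of code of your own. Each camera call takes 0.05 s, during which the arm holds its last target.

## Working session

There is one attempt and no reset: what is moved stays moved. The work goes in short steps, Python scripts to look and compute and a shell command to move; the robot and the scene stay as the last step left them, time stands still between calls to the robot, and variables do not carry over. Pictures are saved under pics/ and viewed, and the job is handed in when it is done.

```bash
ls; mkdir -p pics; python3 - <<'E'
from bench import ctrl
import cv2
print(ctrl.hold_point_z, ctrl.observe())
for n in("side","top"):
    print(n,ctrl.camera_model(n)); cv2.imwrite(f"pics/{n}0.png",ctrl.get_image(n))
E
```

```text
pics
-0.0188 {'time': 0.0, 'joint_positions': array([-1.2215091 ,  0.41798763, -0.01030452,  1.61419079,  0.00469649,
        1.11065741, -0.05298985]), 'qd': array([-2.00999313e-03, -2.62885650e-03,  2.10288263e-03,  9.72332789e-04,
        1.44274128e-03, -2.39809722e-04,  4.66065239e-06]), 'tau': array([ 1.75853103e-03, -8.51284719e+01,  6.39651753e-01, -4.25988829e+01,
       -4.87532071e-02,  1.88175577e-02,  1.15657685e-04]), 'tool_pos': array([0.23793941, 0.57752868, 0.20480976]), 'orientation': array([-7.52747942e-05,  1.94143665e-01,  9.80972918e-01, -6.05006998e-04]), 'wrist_force': array([-0.12883953,  0.75998715, -0.05933181]), 'torque': array([0.00346486, 0.03838077, 0.0206829 ]), 'grip_width': 1.0015256484811355}
side {'vertical_fov': 55.62137540607959, 'cx': 278.81793886325823, 'cy': 209.08393012156694, 'origin': array([0.23814014, 0.52261094, 0.75946973]), 'orientation': array([ 0.06757841, -0.17709216,  0.91755893, -0.34950985])}
top {'vertical_fov': 42.35902511706731, 'cx': 265.98807187813003, 'cy': 204.78926157043014, 'origin': array([0.40179968, 0.00635913, 1.35075309]), 'orientation': array([-0.01671941,  0.70829271, -0.7049878 ,  0.03215743])}
```

View pics/side0.png

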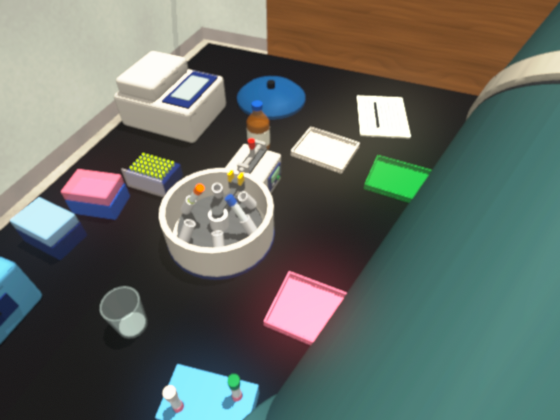

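View pics/top0.png

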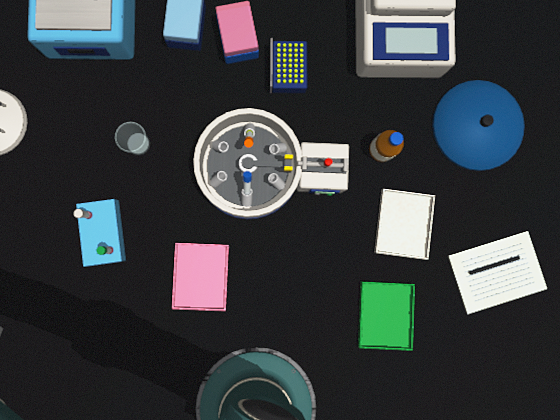

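Top view: the centrifuge is at about (248,163), with the orange cap at (249,143), blue cap at (247,177), red knob at (328,162) and yellow fork at (289,162). The rack is at (100,232). There are three tray candidates: pink (200,276), green (387,315) and white (405,224). The white one matches the description. The notepad (498,272) is not a tray.

```bash
cat > h.py <<'E'
import numpy as np, cv2
from scipy.spatial.transform import Rotation as R
from bench import ctrl
def cam(n):
    m=ctrl.camera_model(n); f=210/np.tan(np.radians(m["vertical_fov"])/2)
    q=m["orientation"]; return f,m["cx"],m["cy"],np.array(m["origin"]),R.from_quat(np.r_[q[1:],q[0]]).as_matrix()
def ray(n,p):
    f,cx,cy,o,M=cam(n); d=M@np.array([(p[0]-cx)/f,(p[1]-cy)/f,1]); return o,d/np.linalg.norm(d)
def plane(n,p,z):
    o,d=ray(n,p); return o+d*(z-o[2])/d[2]
def tri(p1,p2):
    o1,d1=ray("top",p1);o2,d2=ray("side",p2)
    t=np.linalg.lstsq(np.c_[d1,-d2],o2-o1,rcond=None)[0]
    a=o1+d1*t[0];b=o2+d2*t[1]; return (a+b)/2,np.linalg.norm(a-b)
def proj(n,P):
    f,cx,cy,o,M=cam(n); c=M.T@(np.array(P)-o); return np.array([cx+f*c[0]/c[2],cy+f*c[1]/c[2]])
def blobs(im,lo,hi,amin=4):
    hsv=cv2.cvtColor(im,cv2.COLOR_BGR2HSV); m=cv2.inRange(hsv,np.array(lo),np.array(hi))
    k,l,s,c=cv2.connectedComponentsWithStats(m)
    return [(c[i].round(2).tolist(),s[i].tolist()) for i in range(1,k) if s[i][4]>=amin]
def Rt():
    q=ctrl.observe()["orientation"]; return R.from_quat(np.r_[q[1:],q[0]])
E
python3 - <<'E'
from h import *
t=cv2.imread("pics/top0.png");s=cv2.imread("pics/side0.png")
cv2.imwrite("pics/c1.png",cv2.resize(t[100:225,185:355],None,fx=4.6,fy=4.6,interpolation=cv2.INTER_CUBIC))
cv2.imwrite("pics/c2.png",cv2.resize(s[125:275,150:300],None,fx=4,fy=4,interpolation=cv2.INTER_CUBIC))
cr=dict(orange=((8,180,150),(14,255,255)),red=((0,180,120),(5,255,255)),yellow=((20,180,120),(32,255,255)),blue=((105,180,80),(120,255,255)))
for k,(a,b) in cr.items():
    for n,i in(("top",t),("side",s)): print(k,n,blobs(i,a,b))
E
```

```text
orange top [([248.3, 141.73], [244, 137, 9, 10, 71])]
orange side [([261.84, 121.19], [254, 117, 14, 10, 77]), ([254.18, 123.27], [253, 121, 3, 5, 11]), ([197.19, 191.0], [194, 187, 9, 7, 26])]
red top [([327.98, 161.59], [325, 158, 7, 8, 41])]
red side [([250.9, 142.51], [248, 139, 6, 9, 41])]
yellow top [([288.25, 156.47], [284, 155, 9, 4, 32]), ([287.43, 168.16], [284, 166, 8, 5, 37])]
yellow side [([230.23, 175.2], [228, 171, 5, 10, 35]), ([240.23, 177.97], [238, 173, 5, 11, 39])]
blue top [([392.01, 24.59], [373, 23, 42, 7, 92]), ([413.5, 24.0], [412, 24, 4, 1, 4]), ([419.38, 25.0], [416, 24, 8, 3, 16]), ([438.09, 27.91], [424, 24, 24, 20, 66]), ([383.95, 37.1], [383, 28, 2, 20, 21]), ([373.29, 32.86], [373, 31, 2, 5, 7]), ([438.0, 43.72], [437, 33, 3, 23, 25]), ([273.4, 43.0], [273, 41, 2, 5, 5]), ([288.86, 59.96], [275, 41, 29, 43, 226]), ([303.79, 49.0], [303, 44, 3, 12, 14]), ([273.33, 49.5], [273, 47, 2, 6, 6]), ([276.0, 48.5], [276, 47, 1, 4, 4]), ([292.67, 50.53], [292, 46, 3, 10, 15]), ([438.36, 57.38], [421, 49, 28, 11, 42]), ([241.68, 56.78], [224, 51, 35, 12, 194]), (
[... 2691 characters left out ...]
]), ([499.17, 149.0], [498, 147, 4, 5, 6]), ([506.31, 156.72], [499, 150, 15, 13, 36]), ([514.2, 150.4], [513, 150, 4, 2, 5]), ([488.25, 153.5], [487, 153, 3, 2, 4]), ([494.5, 152.25], [493, 152, 4, 2, 4]), ([476.5, 156.25], [475, 156, 4, 2, 4]), ([454.4, 159.4], [453, 158, 4, 4, 5]), ([459.14, 160.0], [458, 158, 3, 5, 7]), ([471.77, 160.77], [469, 158, 6, 6, 13]), ([477.75, 163.75], [477, 163, 3, 2, 4]), ([484.0, 163.89], [482, 163, 6, 3, 9]), ([489.9, 164.1], [488, 163, 5, 3, 10]), ([246.97, 176.57], [244, 172, 7, 10, 65]), ([331.5, 191.0], [329, 191, 6, 1, 6])]
blue side [([275.0, 84.0], [275, 82, 1, 5, 5]), ([291.5, 97.75], [290, 97, 4, 3, 4]), ([256.59, 104.16], [250, 99, 14, 11, 114])]
```

View pics/c1.png

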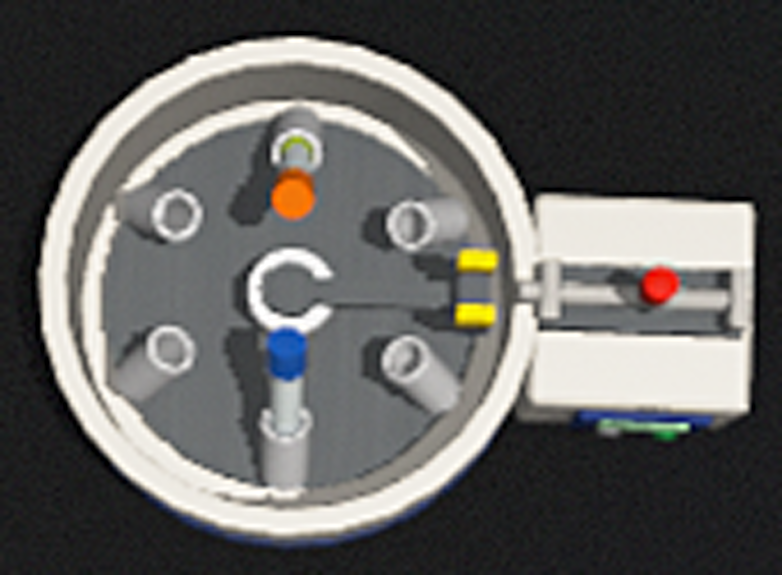

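View pics/c2.png

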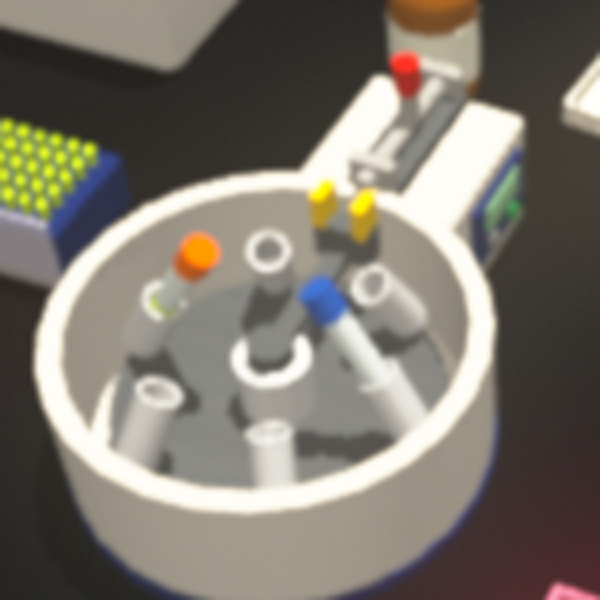

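The crops show the sample: orange cap at top (248,142) and side about (199,189), with the body running outward to its pocket. The red knob is at top (328,161.6) and side (251,142.5), and the yellow fork tines are at top (288,156) and (287,168). Next step is to triangulate these.

```bash
cat > m.py <<'E'
from h import *
def meas(t,s):
    big=lambda im,a,b,roi:max([x for x in blobs(im,a,b) if roi[0]<x[0][0]<roi[2] and roi[1]<x[0][1]<roi[3]],key=lambda x:x[1][4])
    out={}
    for k,a,b in (("orange",(6,150,90),(17,255,255)),("red",(0,150,90),(5,255,255)),("blue",(100,150,80),(125,255,255))):
        p=big(t,a,b,(190,100,350,225)); q=big(s,a,b,(150,130,290,275)); out[k]=(p,q)
        print(k,p,q,*tri(p[0],q[0]))
    return out
if __name__=="__main__":
    t=cv2.imread("pics/top0.png");s=cv2.imread("pics/side0.png"); meas(t,s)
    for a,b in(((288.25,156.5),(230.2,175.2)),((287.5,168.2),(240.2,178))): print("fork",*tri(a,b))
    # drum outer silhouette: white mask in top
    hsv=cv2.cvtColor(t,cv2.COLOR_BGR2HSV); m=cv2.inRange(hsv,(0,0,215),(180,60,255))
    l=cv2.connectedComponents(m)[1]
    # tray
    for nm,pt in(("tray",(405,224)),("drum",(198,163))):
        lab=l[pt[1],pt[0]]; cs=cv2.findContours((l==lab).astype(np.uint8),cv2.RETR_EXTERNAL,cv2.CHAIN_APPROX_NONE)[0]
        c=max(cs,key=len)[:,0]; print(nm,len(c),c.min(0),c.max(0))
        if nm=="tray":
            r=cv2.minAreaRect(c);bx=cv2.boxPoints(r); P=np.array([plane("top",p,.018) for p in bx]);print(P.round(4),P.mean(0),np.linalg.norm(np.diff(P,axis=0),axis=1))
        else:
            P=np.array([plane("top",p,.1)[:2] for p in c if p[0]<290])
            from scipy.optimize import least_squares
            f=least_squares(lambda v:np.hypot(*(P-v[:2]).T)-v[2],[*P.mean(0),.127],loss="soft_l1",f_scale=.002);print(f.x)
    for pt in ((296,151),(277,433)):   # pocket rims in crop coords
        print(pt)
E
python3 m.py
```

```text
orange ([248.24, 141.68], [244, 137, 9, 11, 80]) ([198.09, 189.46], [194, 184, 11, 11, 57]) [0.62904332 0.02095569 0.13824571] 0.0010683558866873648
red ([327.96, 161.55], [324, 158, 9, 8, 49]) ([250.95, 142.71], [247, 138, 8, 11, 58]) [ 0.5836033  -0.15836338  0.1472962 ] 0.0007748642956218686
blue ([246.79, 176.41], [243, 172, 8, 11, 71]) ([230.68, 199.0], [226, 195, 10, 9, 53]) [0.54897147 0.02334578 0.14193833] 0.00037478851443559127
fork [ 0.6001931  -0.07152601  0.1099323 ] 0.0004629209080536336
fork [ 0.57276519 -0.06961994  0.11226446] 0.0007758161674128878
tray 249 [376 189] [434 258]
[[ 0.3786 -0.2921  0.018 ]
 [ 0.5366 -0.3129  0.018 ]
 [ 0.5218 -0.4418  0.018 ]
 [ 0.3637 -0.4199  0.018 ]] [ 0.45014302 -0.36667545  0.018     ] [0.15935798 0.1297771  0.15958805]
drum 922 [194 108] [347 215]
[0.59181383 0.01852825 0.11787097]
(296, 151)
(277, 433)
```

```bash
cat >> h.py <<'E'
def goto(P,M=None,pos=None):
    "print turn (rotvec, in present tool axes), then shift in the axes after the turn"
    o=ctrl.observe(); R0=Rt(); p=np.array(o["tool_pos"])
    R1=R0 if M is None else R.from_matrix(M)
    print("tcp",p.round(4),"R\n",R0.as_matrix().round(3))
    print("turn",(R0.inv()*R1).as_rotvec().round(4),"shift",R1.inv().apply(np.array(P)-p).round(4))
PSI=np.radians(-1.7)
XC=np.array([np.cos(PSI),np.sin(PSI),0]);YC=np.array([-np.sin(PSI),np.cos(PSI),0]);Z=np.array([0,0,1.])
E
python3 - <<'E'
from h import *
t=cv2.imread("pics/top0.png")
print("rim",*tri((249.3,132.8),(190.7,199.5)))
print("bottlecap",plane("top",(396,138),.15),"beaker",plane("top",(131,137),.09))
C=np.array([.589,.0222,0]); 
for r,h in((.127,.1),(.237,.088)): print(proj("top",C-r*YC+h*Z),proj("top",C+r*YC+h*Z),proj("top",C+r*XC+h*Z),proj("top",C-r*XC+h*Z))
K=np.array([.5836,-.1584,.128]); goto(K+[0,0,.08],np.c_[YC,XC,-Z])
E
```

```text
rim [0.65814302 0.01885443 0.09249489] 0.0001407096673278848
bottlecap [ 0.63741257 -0.31203093  0.15      ] beaker [0.64644939 0.29551071 0.09      ]
[302.17737502 163.55463638] [192.94047438 159.55807074] [249.61585876 107.77999747] [245.6901501  216.10199475]
[348.32564824 165.99773992] [146.39066835 158.61523295] [251.30781383  63.47823272] [244.05150695 263.76413492]
tcp [0.238  0.5776 0.2049] R
 [[-0.925  0.381 -0.   ]
 [ 0.381  0.925 -0.001]
 [-0.    -0.001 -1.   ]]
turn [-9.0000e-04  8.0000e-04  1.2097e+00] shift [-0.7254  0.3673 -0.0031]
```

The geometry agrees: the tray measures 159x130 mm, the predicted rim and console edges fall on the image, the tube leans about 32°, and the yaw is about -1.7°. Next I'll turn and move over the knob.

```bash
python3 -m creep '0 0 -0.015 0 0 0.15 1;0 0 -0.015 0 0 0.15 1;0 0 0 0 0 0.15 1;0 0 0 0 0 0.15 1;0 0 0 0 0 0.15 1;0 0 0 0 0 0.15 1;0 0 0 0 0 0.15 1;0 0 0 0 0 0.16 1'; python3 -m creep '-0.05 0.025 0 0 0 0 1;-0.05 0.025 0 0 0 0 1;-0.05 0.025 0 0 0 0 1;-0.05 0.025 0 0 0 0 1;-0.05 0.025 0 0 0 0 1;-0.05 0.025 0 0 0 0 1;-0.05 0.025 0 0 0 0 1;-0.05 0.025 0 0 0 0 1;-0.05 0.025 0 0 0 0 1;-0.05 0.025 0 0 0 0 1;-0.05 0.025 0 0 0 0 1;-0.05 0.025 0 0 0 0 1;-0.05 0.025 0 0 0 0 1;-0.05 0.025 0 0 0 0 1;-0.025 0.017 0 0 0 0 1;0 0 0 0 0 0 1;0 0 0 0 0 0 1'
python3 - <<'E'
from h import *
K=np.array([.5836,-.1584,.128]); goto(K,np.c_[YC,XC,-Z]); print(ctrl.observe())
E
```

```text
time: 1.1
tool_pos: [0.238, 0.5777, 0.2351]
orientation: [0.0, 0.719, 0.695, -0.0]
wrist_force: [0.2, 0.6, -0.5]
grip_width: 1.001
time: 3.22
tool_pos: [0.5829, -0.1572, 0.2352]
orientation: [-0.0, 0.718, 0.697, -0.0]
wrist_force: [0.2, -0.7, 0.3]
grip_width: 1.001
tcp [ 0.5829 -0.1572  0.2352] R
 [[ 0.03   1.    -0.001]
 [ 1.    -0.03   0.   ]
 [ 0.    -0.001 -1.   ]]
turn [-0.0007 -0.0002  0.    ] shift [-0.0012  0.0008  0.1072]
{'time': 3.225, 'joint_positions': array([-0.31064905,  0.42185923,  0.69842088,  1.6535686 , -0.28959858,
        1.17308926,  0.42844034]), 'qd': array([-0.01653661, -0.01312318, -0.00194249,  0.00593577,  0.00023625,
       -0.00195811,  0.00072889]), 'tau': array([ 2.01679207e+00, -7.20510936e+01,  1.38486063e+01, -4.23942626e+01,
       -1.40931504e-02,  2.50025169e-02,  6.76988647e-02]), 'tool_pos': array([ 0.58288001, -0.15717573,  0.23515199]), 'orientation': array([-3.11049787e-04,  7.17512550e-01,  6.96545490e-01, -1.56122517e-04]), 'wrist_force': array([ 0.17273517, -0.70227345,  0.30974319]), 'torque': array([-0.07230283,  0.09623577,  0.01501609]), 'grip_width': 1.0007134825199393}
```

```bash
python3 -m creep '-0.001 0.001 0.04 0 0 0 1;0 0 0.04 0 0 0 1;0 0 0.027 0 0 0 1;0 0 0 0 0 0 1;0 0 0 0 0 0 -1;0 0 0 0 0 0 -1;0 0 0 0 0 0 -1;0 0 0 0 0 0 -1;0 0 0 0 0 0 -1;0 0 0 0 0 0 -1;0 0 0 0 0 0 -1;0 0 0 0 0 0 -1'
python3 - <<'E'
from h import *
for n in("side","top"): cv2.imwrite(f"pics/{n}1.png",ctrl.get_image(n))
s=cv2.imread("pics/side1.png")
cv2.imwrite("pics/c3.png",cv2.resize(s[100:240,180:320],None,fx=4,fy=4,interpolation=cv2.INTER_CUBIC))
E
```

```text
time: 4.72
tool_pos: [0.5834, -0.1589, 0.1284]
orientation: [-0.001, 0.718, 0.696, -0.0]
wrist_force: [-23.1, 2.3, 15.1]
grip_width: 0.183
```

View pics/c3.png

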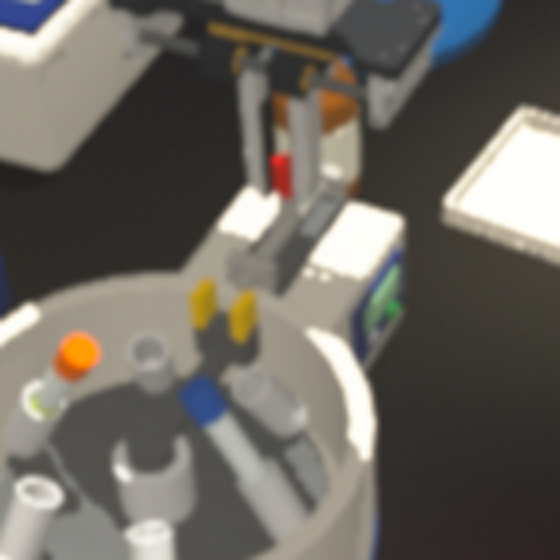

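The knob is gripped: opening is about 17 mm against its 18 mm, and the red shows between the fingers at crop (281,175). There is a 23 N side load, so I'll relieve that first.

```bash
python3 -m creep '0 -0.001 0 0 0 0 -1;0 0 0 0 0 0 -1;0 0 0 0 0 0 -1'; python3 -m creep '0.003 0 0 0 0 0 -1;0.003 0 0 0 0 0 -1;0.003 0 0 0 0 0 -1;0 0 0 0 0 0 -1'
```

```text
time: 5.2
tool_pos: [0.583, -0.1589, 0.1285]
orientation: [-0.0, 0.718, 0.696, -0.0]
wrist_force: [-4.6, 0.2, 3.1]
grip_width: 0.185
time: 5.7
tool_pos: [0.5833, -0.1493, 0.1285]
orientation: [-0.0, 0.717, 0.697, 0.0]
wrist_force: [-3.8, 1.3, 2.8]
grip_width: 0.183
```

```bash
python3 -m creep '0.003 0 0 0 0 0 -1;0.003 0 0 0 0 0 -1;0.003 0 0 0 0 0 -1;0.003 0 0 0 0 0 -1;0.003 0 0 0 0 0 -1;0 0 0 0 0 0 -1'; python3 -m creep '0.002 0 0 0 0 0 -1;0.002 0 0 0 0 0 -1;0.002 0 0 0 0 0 -1;0 0 0 0 0 0 -1'
```

```text
time: 6.45
tool_pos: [0.5839, -0.1343, 0.1285]
orientation: [-0.0, 0.717, 0.697, 0.0]
wrist_force: [-5.8, 1.3, 2.5]
grip_width: 0.183
time: 6.95
tool_pos: [0.5838, -0.1321, 0.1285]
orientation: [0.002, 0.718, 0.696, -0.001]
wrist_force: [-1.0, -17.8, -5.1]
grip_width: 0.188
```

Firm stop reached after about 27 mm, which fits a start between 0 and 10 mm and a home of 36. I'll push slightly more to confirm, then release and look.

```bash
python3 -m creep '0.001 0 0 0 0 0 -1;0 0 0 0 0 0 -1;0 0 0 0 0 0 -1'; python3 -m creep '-0.005 0 0 0 0 0 -1;0 0 0 0 0 0 0;0 0 0 0 0 0 0.3;0 0 0 0 0 0 0.3;0 0 0 0 0 0 0.3;0 0 -0.03 0 0 0 0.3;0 0 -0.04 0 0 0 0.3;0 0 -0.03 0 0 0 0.3;-0.06 -0.06 0 0 0 0 1;-0.06 -0.06 0 0 0 0 1;0 0 0 0 0 0 1;0 0 0 0 0 0 1'
python3 - <<'E'
from h import *
for n in("side","top"): cv2.imwrite(f"pics/{n}2.png",ctrl.get_image(n))
s=cv2.imread("pics/side2.png");t=cv2.imread("pics/top2.png")
a=cv2.resize(s[125:235,180:300],None,fx=3,fy=3,interpolation=cv2.INTER_CUBIC);b=cv2.resize(t[110:220,230:360],None,fx=3,fy=3,interpolation=cv2.INTER_CUBIC)
cv2.imwrite("pics/c4.png",np.hstack([a,b]))
for n,i in(("s",s),("t",t)): print(n,blobs(i,(0,150,90),(5,255,255)),blobs(i,(6,150,90),(17,255,255)),blobs(i,(20,180,120),(32,255,255)))
E
```

```text
time: 7.32
tool_pos: [0.5839, -0.1319, 0.1285]
orientation: [0.002, 0.719, 0.695, -0.001]
wrist_force: [0.3, -21.7, -6.4]
grip_width: 0.185
time: 8.82
tool_pos: [0.4933, -0.2182, 0.2287]
orientation: [0.0, 0.718, 0.697, 0.0]
wrist_force: [-0.1, 0.3, -0.5]
grip_width: 0.996
s [([246.62, 149.55], [244, 144, 6, 11, 47])] [([273.64, 23.08], [268, 0, 17, 42, 369]), ([430.07, 41.25], [320, 0, 205, 102, 16025]), ([257.26, 123.07], [247, 114, 22, 19, 334]), ([198.09, 189.46], [194, 184, 11, 11, 57])] [([230.19, 175.22], [228, 171, 5, 10, 36]), ([240.07, 178.98], [238, 174, 5, 11, 45])]
t [([316.54, 161.22], [313, 158, 8, 8, 50])] [([384.52, 135.1], [377, 130, 17, 14, 99]), ([248.24, 141.68], [244, 137, 9, 11, 80])] [([295.5, 44.5], [295, 44, 2, 2, 4]), ([278.5, 49.5], [278, 49, 2, 2, 4]), ([295.5, 49.5], [295, 49, 2, 2, 4]), ([278.5, 54.5], [278, 54, 2, 2, 4]), ([295.5, 54.5], [295, 54, 2, 2, 4]), ([284.0, 64.75], [283, 64, 3, 2, 4]), ([289.75, 70.0], [289, 69, 2, 3, 4]), ([284.25, 75.0], [284, 74, 2, 3, 4]), ([295.5, 75.5], [295, 75, 2, 2, 4]), ([301.5, 75.5], [301, 75, 2, 2, 4]), ([278.5, 80.5], [278, 80, 2, 2, 4]), ([295.5, 80.5], [295, 80, 2, 2, 4]), ([301.5, 80.5], [301, 80, 2, 2, 4]), ([288.14, 156.48], [285, 155, 8, 4, 29]), ([287.41, 168.0], [284, 166, 8, 5, 34])]
```

View pics/c4.png

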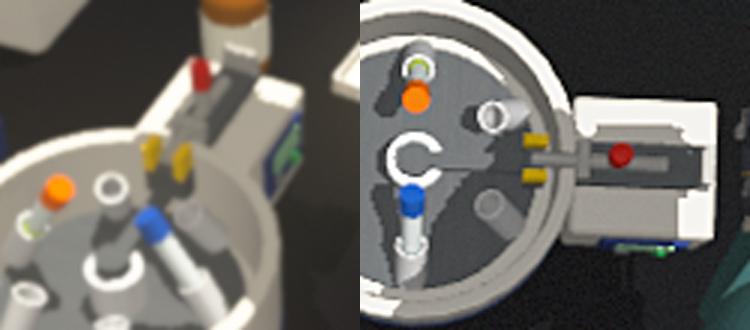

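```bash
python3 - <<'E'
from h import *
a=tri((327.96,161.55),(250.95,142.71));b=tri((316.54,161.22),(246.62,149.55));print(a,b,(b[0]-a[0])@YC,(b[0]-a[0])@XC)
goto(b[0]*[1,1,0]+[0,0,.128],np.c_[YC,XC,-Z])
E
```

```text
(array([ 0.5836033 , -0.15836338,  0.1472962 ]), np.float64(0.0007748642956218686)) (array([ 0.58401048, -0.13306371,  0.14546353]), np.float64(0.00015245362655803664)) 0.025300618949887856 -0.00034354990743873013
tcp [ 0.4936 -0.2177  0.2284] R
 [[ 0.028  1.    -0.   ]
 [ 1.    -0.028 -0.   ]
 [-0.    -0.    -1.   ]]
turn [-0.0001  0.0001  0.0012] shift [0.0873 0.0878 0.1004]
```

The image gives 25.3 mm of travel against about 27 at the stop. My 5 mm back-off happened while still gripped, so it may have drawn the bolt back a little. I'll push it home again with closed fingers from behind.

```bash
python3 -m creep '0.025 0.044 0 0 0 0 -1;0.027 0.044 0 0 0 0 -1;0 0 0 0 0 0 -1;0 0 0 0 0 0 -1;0 0 0 0 0 0 -1;0 0 0 0 0 0 -1;0 0 0.045 0 0 0 -1;0 0 0.047 0 0 0 -1;0 0 0 0 0 0 -1'; python3 -m creep '0.005 0 0 0 0 0 -1;0.005 0 0 0 0 0 -1;0.005 0 0 0 0 0 -1;0.002 0 0 0 0 0 -1;0 0 0 0 0 0 -1'
```

```text
time: 10.05
tool_pos: [0.5807, -0.1689, 0.1344]
orientation: [-0.002, 0.718, 0.696, -0.001]
wrist_force: [0.6, 0.1, 1.4]
grip_width: 0.078
time: 10.68
tool_pos: [0.583, -0.1521, 0.1367]
orientation: [0.0, 0.718, 0.697, 0.0]
wrist_force: [-0.5, -0.1, -0.6]
grip_width: 0.007
```

```bash
python3 -m creep '0.002 0 0 0 0 0 -1;0.002 0 0 0 0 0 -1;0.002 0 0 0 0 0 -1;0 0 0 0 0 0 -1'; python3 -m creep '0.002 0 0 0 0 0 -1;0.002 0 0 0 0 0 -1;0 0 0 0 0 0 -1'
```

```text
time: 11.18
tool_pos: [0.5829, -0.1504, 0.1369]
orientation: [0.002, 0.719, 0.695, -0.001]
wrist_force: [1.6, -19.5, -2.8]
grip_width: 0.004
time: 11.55
tool_pos: [0.5828, -0.1496, 0.137]
orientation: [0.004, 0.72, 0.694, -0.003]
wrist_force: [3.0, -35.7, -7.5]
grip_width: 0.005
```

The bolt is home, held against the firm stop at 36 N. Now back off, rise and take the tilted orientation for the tube.

```bash
python3 -m creep '-0.01 0 0 0 0 0 -1;-0.01 0 0 0 0 0 -1;0 0 -0.05 0 0 0 -1;0 0 -0.05 0 0 0 -1;0 0 -0.04 0 0 0 -1;0 0 0 0 0 -0.157 -1;0 0 0 0 0 -0.157 -1;0 0 0 0 0 -0.157 -1;0 0 0 0 0 -0.157 -1;0 0 0 0 0 -0.157 -1;0 0 0 0 0 -0.157 -1;0 0 0 0 0 -0.157 -1;0 0 0 0 0 -0.157 -1;0 0 0 0 0 -0.157 -1;0 0 0 0 0 -0.157 -1;0 0 0 0 0 0 -1'
python3 - <<'E'
from h import *
print(ctrl.observe()["joint_positions"].round(2))
for n in("side","top"): cv2.imwrite(f"pics/{n}3.png",ctrl.get_image(n))
from m import meas
s=cv2.imread("pics/side3.png");t=cv2.imread("pics/top3.png")
try: meas(t,s)
except Exception as e: print(e)
th=np.radians(30);z=np.sin(th)*XC-np.cos(th)*Z;M=np.c_[np.cross(YC,z),YC,z]
goto(np.array([.630,.021,.134])+z*.0188-z*.1,M)
E
```

```text
time: 13.55
tool_pos: [0.5826, -0.1622, 0.2765]
orientation: [-0.0, 0.016, 1.0, 0.0]
wrist_force: [0.5, 0.1, 0.3]
grip_width: 0.006
[-0.11  0.34  0.43  1.59 -0.15  1.24  1.89]
orange ([248.33, 141.74], [244, 137, 9, 11, 76]) ([198.5, 189.0], [194, 184, 10, 11, 80]) [0.62836923 0.02058564 0.13959879] 0.00043183224227196843
red ([314.97, 161.1], [313, 158, 5, 8, 29]) ([246.53, 149.43], [244, 144, 6, 11, 47]) [ 0.5830736  -0.12939718  0.14900483] 0.0015458721760004976
blue ([246.67, 176.5], [243, 172, 8, 10, 72]) ([230.39, 200.13], [227, 196, 8, 9, 46]) [0.54943904 0.02378534 0.13865007] 0.00021991997335803068
tcp [ 0.5826 -0.1621  0.2764] R
 [[-0.999  0.035 -0.   ]
 [ 0.035  0.999  0.   ]
 [ 0.     0.    -1.   ]]
turn [-0.0011 -0.5238 -0.0048] shift [0.0349 0.1845 0.0631]
```

```bash
python3 -m creep '0 0.06 0 0 0 0 1;0 0.06 0 0 0 0 1;0 0.0645 0 0 0 0 1;0 0 0 0 -0.131 0 1;0 0 0 0 -0.131 0 1;0 0 0 0 -0.131 0 1;0 0 0 0 -0.131 -0.005 1;0.02 0 0.03 0 0 0 1;0.015 0 0.033 0 0 0 1;0 0 0 0 0 0 1;0 0 0 0 0 0 1'
python3 - <<'E'
from h import *
print(ctrl.observe()["joint_positions"].round(2))
for n in("side","top"): cv2.imwrite(f"pics/{n}4.png",ctrl.get_image(n))
s=cv2.imread("pics/side4.png");t=cv2.imread("pics/top4.png")
cv2.imwrite("pics/c5.png",np.hstack([cv2.resize(i,None,fx=3,fy=3,interpolation=cv2.INTER_CUBIC) for i in(s[110:240,160:290],t[90:220,185:315])]))
th=np.radians(30);z=np.sin(th)*XC-np.cos(th)*Z;M=np.c_[np.cross(YC,z),YC,z]
goto(np.array([.630,.021,.135])+z*.0188,M)
for n in("side","top"): print(n,proj(n,[.630,.021,.135]),proj(n,ctrl.observe()["tool_pos"]))
E
```

```text
time: 15.02
tool_pos: [0.59, 0.02, 0.2057]
orientation: [0.259, 0.013, 0.966, -0.004]
wrist_force: [0.6, -0.2, 0.7]
grip_width: 1.0
[-0.46  0.11  0.35  2.14  0.1   0.38  1.33]
tcp [0.5901 0.0201 0.206 ] R
 [[-0.865  0.027  0.502]
 [ 0.023  1.    -0.015]
 [-0.502 -0.001 -0.865]]
turn [0.0002 0.0022 0.003 ] shift [0.001  0.0021 0.1002]
side [198.16980341 190.40584761] [210.29040422 170.90348356]
top [248.12855033 141.31677363] [248.06551752 153.64215966]
```

View pics/c5.png

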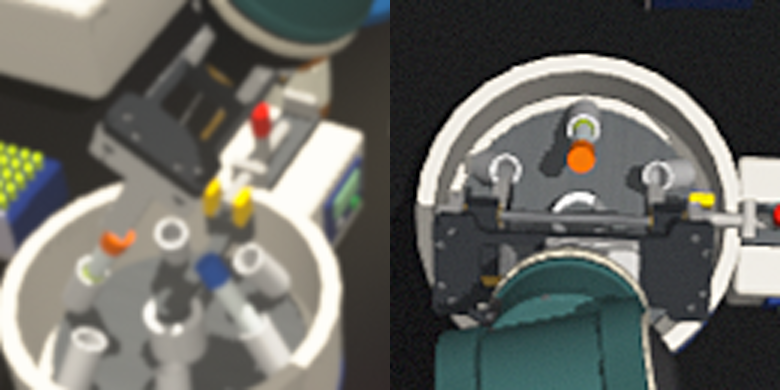

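The gripper sits behind the cap, in line: the cap is at crop (581,157) between the fingers at (505,170) and (657,175). Advancing along the axis.

```bash
python3 -m creep '0.001 0.002 0.03 0 0 0 1;0 0 0.03 0 0 0 1;0 0 0.02 0 0 0 1;0 0 0.02 0 0 0 1;0 0 0 0 0 0 1;0 0 0 0 0 0 1'
python3 - <<'E'
from h import *
print(ctrl.observe()["joint_positions"].round(2))
for n in("side","top"): cv2.imwrite(f"pics/{n}5.png",ctrl.get_image(n))
s=cv2.imread("pics/side5.png");t=cv2.imread("pics/top5.png")
cv2.imwrite("pics/c6.png",np.hstack([cv2.resize(i,None,fx=3,fy=3,interpolation=cv2.INTER_CUBIC) for i in(s[110:240,160:290],t[90:220,185:315])]))
E
```

```text
time: 15.88
tool_pos: [0.6392, 0.0206, 0.1192]
orientation: [0.259, 0.013, 0.966, -0.004]
wrist_force: [-0.4, 0.6, -0.7]
grip_width: 1.003
[-0.33  0.34  0.24  2.1  -0.03  0.19  1.45]
```

View pics/c6.png

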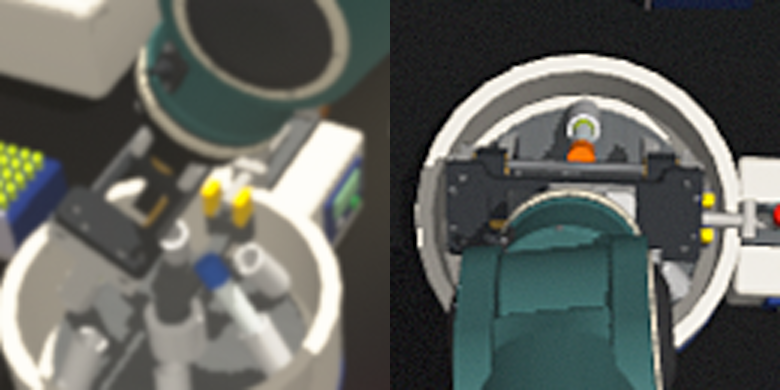

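```bash
python3 -c "
from bench import ctrl;print(ctrl.observe()['joint_positions'])"; python3 -m creep '0 0 0 0 0.02 0 1;0 0 0 0 0 0 1;0 0 0 0 0 0 1'; python3 -c "
from bench import ctrl;print(ctrl.observe()['joint_positions'],ctrl.observe()['tool_pos'])"
```

```text
[-0.32797889  0.34033638  0.24300741  2.10137138 -0.03062008  0.18937996
  1.45370375]
time: 16.35
tool_pos: [0.6389, 0.0205, 0.1181]
orientation: [0.249, 0.012, 0.968, -0.004]
wrist_force: [0.1, 0.6, 0.1]
grip_width: 1.001
[-0.31769826  0.34480617  0.23411691  2.08583392 -0.03443395  0.221209
  1.45976838] [0.63890276 0.02054072 0.11807734]
```

J6 was at its lower limit (0.19), so I eased the tilt to about 29°, which brings it to 0.22. Now to close.

```bash
python3 -m creep '0 0 0 0 0 0 0.2;0 0 0 0 0 0 0;0 0 0 0 0 0 -0.3;0 0 0 0 0 0 -1;0 0 0 0 0 0 -1;0 0 0 0 0 0 -1;0 0 0 0 0 0 -1;0 0 0 0 0 0 -1;0 0 0 0 0 0 -1'; python3 -c "
from bench import ctrl;print(ctrl.observe()['joint_positions'])"
```

```text
time: 17.48
tool_pos: [0.6388, 0.0205, 0.1179]
orientation: [0.249, 0.012, 0.968, -0.004]
wrist_force: [1.3, -0.5, 0.1]
grip_width: 0.207
[-0.31769558  0.34501307  0.2340963   2.08587654 -0.03449819  0.2211989
  1.45982222]
```

Opening is 19.5 mm, which matches the 20 mm cap. Drawing out slowly along the axis.

```bash
python3 -m creep '0 0 -0.005 0 0 0 -1;0 0 -0.008 0 0 0 -1;0 0 -0.008 0 0 0 -1;0 0 0 0 0 0 -1'; python3 -m creep '0 0 -0.01 0 0 0 -1;0 0 -0.01 0 0 0 -1;0 0 -0.01 0 0 0 -1;0 0 -0.01 0 0 0 -1;0 0 -0.01 0 0 0 -1;0 0 -0.01 0 0 0 -1;0 0 0 0 0 0 -1'
python3 - <<'E'
from h import *
print(ctrl.observe()["joint_positions"].round(2))
for n in("side","top"): cv2.imwrite(f"pics/{n}6.png",ctrl.get_image(n))
s=cv2.imread("pics/side6.png");t=cv2.imread("pics/top6.png")
cv2.imwrite("pics/c7.png",np.hstack([cv2.resize(i,None,fx=3,fy=3,interpolation=cv2.INTER_CUBIC) for i in(s[110:240,160:290],t[90:220,185:315])]))
E
```

```text
time: 17.98
tool_pos: [0.6288, 0.0211, 0.1372]
orientation: [0.249, 0.012, 0.968, -0.004]
wrist_force: [-0.7, -0.0, -1.5]
grip_width: 0.204
time: 18.85
tool_pos: [0.5999, 0.0219, 0.1898]
orientation: [0.249, 0.012, 0.968, -0.004]
wrist_force: [0.2, 0.6, -0.6]
grip_width: 0.205
[-0.42  0.16  0.32  2.12  0.06  0.37  1.37]
```

View pics/c7.png

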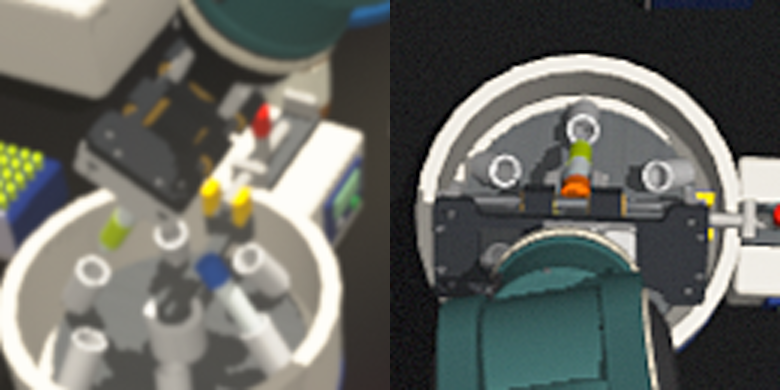

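The tube is clear: its lime foot is at top crop (581,150), well above the empty pocket mouth at (583,128). Lifting, carrying over the tray, then turning upright.

```bash
python3 -m creep '-0.012 0 -0.022 0 0 0 -1;-0.012 0 -0.022 0 0 0 -1;-0.012 0 -0.022 0 0 0 -1;-0.012 0 -0.021 0 0 0 -1;0 0 0 0 0 0 -1'; python3 -m creep '0.008 -0.025 -0.004 0 0 0 -1;0.015 -0.049 -0.008 0 0 0 -1;0.015 -0.049 -0.008 0 0 0 -1;0.015 -0.049 -0.008 0 0 0 -1;0.015 -0.049 -0.008 0 0 0 -1;0.015 -0.049 -0.008 0 0 0 -1;0.015 -0.049 -0.008 0 0 0 -1;0.015 -0.049 -0.008 0 0 0 -1;0.008 -0.025 -0.004 0 0 0 -1;0 0 0 0 0 0 -1;0 0 0 0 0 0 -1'
python3 - <<'E'
from h import *
print(ctrl.observe()["joint_positions"].round(2))
goto([.4505,-.3667,.255],np.c_[-XC,YC,-Z])
E
```

```text
time: 19.58
tool_pos: [0.6007, 0.0221, 0.2895]
orientation: [0.25, 0.013, 0.968, -0.004]
wrist_force: [-0.1, -0.3, -1.3]
grip_width: 0.206
time: 20.95
tool_pos: [0.4529, -0.3664, 0.286]
orientation: [0.248, 0.012, 0.969, -0.004]
wrist_force: [0.5, 1.5, -0.4]
grip_width: 0.209
[-0.02  0.11  0.91  1.97 -0.63  0.85  2.78]
tcp [ 0.4529 -0.3664  0.286 ] R
 [[-0.877  0.026  0.48 ]
 [ 0.022  1.    -0.014]
 [-0.481 -0.002 -0.877]]
turn [-0.001   0.5014  0.0039] shift [ 0.0024 -0.0003  0.031 ]
```

J7 is near its limit (2.78 of 2.82). I'll first spin about the tube's own axis to relieve it.

```bash
python3 -m creep '0 0 0 0 0 0.15 -1;0 0 0 0 0 0.15 -1;0 0 0 0 0 0.15 -1;0 0 0 0 0 0.15 -1;0 0 0 0 0 0 -1'
python3 - <<'E'
from h import *
print(ctrl.observe()["joint_positions"].round(2))
M=Rt(); z=M.as_matrix()[:,2]; v=np.cross(z,-Z); a=np.arcsin(np.linalg.norm(v)); rv=M.inv().apply(v/np.linalg.norm(v)*a); print(rv)
goto([.4505,-.3667,.255],(M*R.from_rotvec(rv)).as_matrix())
E
```

```text
time: 21.58
tool_pos: [0.4534, -0.366, 0.2868]
orientation: [0.239, 0.297, 0.922, 0.07]
wrist_force: [0.6, -0.7, -0.8]
grip_width: 0.205
[-0.08  0.12  0.98  1.97 -0.64  0.86  2.2 ]
[ 2.81868810e-01  4.16356754e-01 -1.06503187e-19]
tcp [ 0.4534 -0.366   0.2868] R
 [[-0.709  0.515  0.482]
 [ 0.581  0.814 -0.014]
 [-0.399  0.27  -0.876]]
turn [ 0.2819  0.4164 -0.    ] shift [ 0.002  -0.0022  0.0318]
```

```bash
python3 -m creep '0 0 0 0.056 0.083 0 -1;0 0 0 0.056 0.083 0 -1;0 0 0 0.057 0.083 0 -1;0 0 0 0.056 0.084 0 -1;0 0 0 0.056 0.083 0 -1;0.001 -0.001 0.01 0 0 0 -1;0.001 -0.001 0.01 0 0 0 -1;0 0 0 0 0 0 -1;0 0 0 0 0 0 -1'
python3 - <<'E'
from h import *
print(ctrl.observe()["joint_positions"].round(2)); goto([.4505,-.3667,.266])
for n in("side","top"): cv2.imwrite(f"pics/{n}7.png",ctrl.get_image(n))
s=cv2.imread("pics/side7.png");t=cv2.imread("pics/top7.png")
cv2.imwrite("pics/c8.png",np.hstack([cv2.resize(i,None,fx=2.6,fy=2.6,interpolation=cv2.INTER_CUBIC) for i in(s[30:180,230:380],t[130:280,330:480])]))
E
```

```text
time: 22.7
tool_pos: [0.4498, -0.3678, 0.2674]
orientation: [0.001, 0.308, 0.951, 0.001]
wrist_force: [0.6, 0.3, -1.1]
grip_width: 0.205
[-0.11  0.43  1.    1.68 -0.38  1.24  1.91]
tcp [ 0.4498 -0.3678  0.2674] R
 [[-0.81   0.586  0.002]
 [ 0.586  0.81   0.001]
 [-0.001  0.002 -1.   ]]
turn [0. 0. 0.] shift [0.0001 0.0013 0.0014]
```

View pics/c8.png

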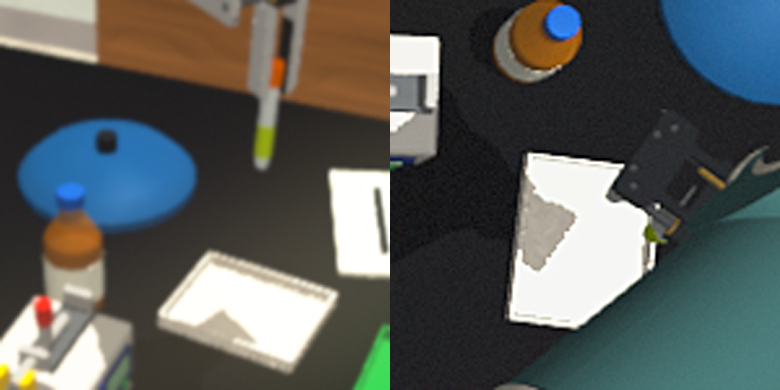

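View pics/side7.png

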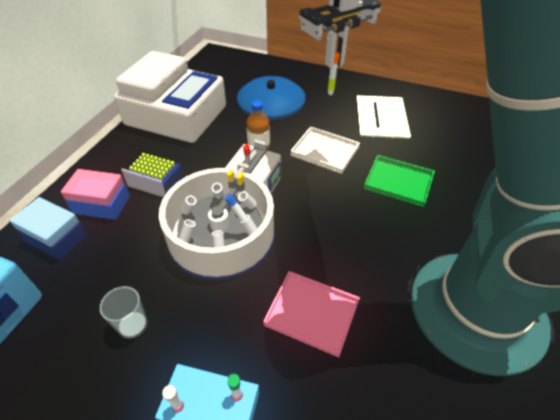

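View pics/top7.png

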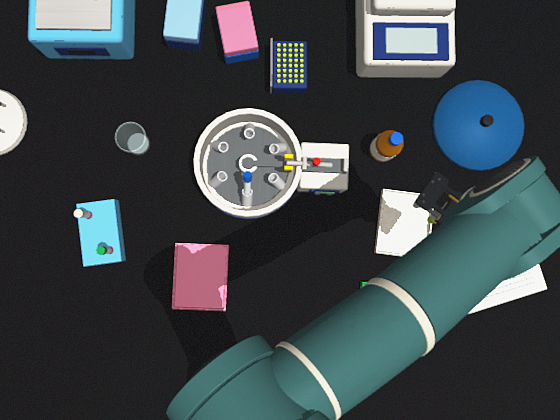

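```bash
python3 - <<'E'
from h import *
p=ctrl.observe()["tool_pos"]
for n in("side","top"): print(n,"foot",proj(n,p-[0,0,.0812]),"mid",proj(n,p-[0,0,.026]),"cap",proj(n,p+[0,0,.0188]))
s=cv2.imread("pics/side7.png");t=cv2.imread("pics/top7.png")
print([b for b in blobs(s,(6,150,90),(17,255,255)) if 320<b[0][0]<350 and b[0][1]<70],[b for b in blobs(s,(25,120,90),(40,255,255)) if 320<b[0][0]<350 and b[0][1]<110])
lt=[b for b in blobs(t,(25,120,60),(42,255,255),3) if 415<b[0][0]<445 and 200<b[0][1]<240];print(lt)
print("tray side check",proj("side",[.4501,-.3667,.004]),proj("top",[.4501,-.3667,.018]))
E
```

```text
side foot [330.96927533  95.29403623] mid [333.13724351  75.76961138] cap [335.03421309  58.68576287]
top foot [427.10672081 220.66541817] mid [435.63013255 219.59996384] cap [443.19057741 218.65488352]
[([336.58, 56.98], [334, 51, 6, 12, 55])] [([331.35, 84.18], [328, 78, 8, 13, 84])]
[([430.38, 220.23], [428, 217, 8, 7, 26])]
tray side check [324.74335034 150.16822677] [404.99962636 223.31828016]
```

```bash
python3 - <<'E'
from h import *
s=cv2.imread("pics/side7.png");t=cv2.imread("pics/top7.png")
p=np.array(ctrl.observe()["tool_pos"])
g=s.max(2).astype(int)
for r in range(60,97,2): print(r,g[r,320:348])
# predicted edges
f,cx,cy,o,M=cam("side")
for dz in(-.01,-.03,-.05,-.07,-.0812):
    c=p+[0,0,dz]; q=proj("side",c); print(q.round(1),"halfwidth",.008*f/((M.T@(c-o))[2]))
cv2.imwrite("pics/c9.png",np.hstack([cv2.resize(i,None,fx=8,fy=8,interpolation=cv2.INTER_CUBIC) for i in(s[40:105,310:358],t[190:255,410:458])]))
E
```

```text
60 [129 130 129 129 130 132 132 133 134 136 144 148 148 155 174 185 184 170
 130  87 100 131 144 144 138 135 134 133]
62 [127 127 128 128 129 130 132 133 133 133 140 146 150 163 178 183 176 151
 105  77 109 136 144 142 136 134 133 134]
64 [ 94 102 106 111 115 120 123 127 132 138 144 147 151 161 171 171 157 115
  68  76 119 138 139 135 133 133 133 133]
66 [ 35  36  39  45  49  55  63  76 100 123 138 146 151 161 170 170 157 131
 108 107 125 134 134 133 132 132 132 132]
68 [ 34  34  33  33  34  33  34  36  45  75 118 143 154 165 170 163 134  98
  85  88  98 105 108 111 117 125 128 130]
70 [ 34  35  34  34  34  34  33  35  39  70 121 152 165 171 171 158 116  65
  41  37  39  41  42  46  52  58  65  69]
72 [ 35  35  36  35  36  36  35  36  42  76 127 157 168 172 169 153 108  59
  38  37  37  38  38  38  37  38  38  39]
74 [ 36  36  36  36  36  36  37  37  50  91 136 160 170 172 165 139  93  52
  38  38  38  38  38  39  39  40  39  40]
76 [ 36  37  37  37  37  37  37  39  62 111 146 164 170 172 162 129  82  48
  40  39  40  40  40  40  39  40  40  41]
78 [ 36  37  37  38  38  38  38  41  7
[... 627 characters left out ...]

  45  45  46  46  46  47  47  48  47  47]
90 [ 41  42  42  42  42  43  47  79 130 157 165 167 158 129  84  52  45  46
  46  47  47  48  48  48  48  48  48  50]
92 [ 43  42  43  43  43  43  46  74 125 157 166 164 143 101  61  48  47  47
  48  47  48  49  49  49  50  50  50  50]
94 [ 43  43  44  44  44  44  45  54  83 115 131 127  99  64  50  48  48  49
  49  49  49  50  51  50  51  51  52  53]
96 [45 45 45 45 45 46 46 47 48 52 56 56 53 50 48 49 49 49 50 51 51 51 52 51
 52 53 52 54]
[333.8  69.8] halfwidth 3.259590800918705
[333.   77.2] halfwidth 3.2105310197341455
[332.2  84.5] halfwidth 3.1629261290375066
[331.4  91.5] halfwidth 3.1167123562564725
[331.   95.3] halfwidth 3.0914177398611735
```

View pics/c9.png

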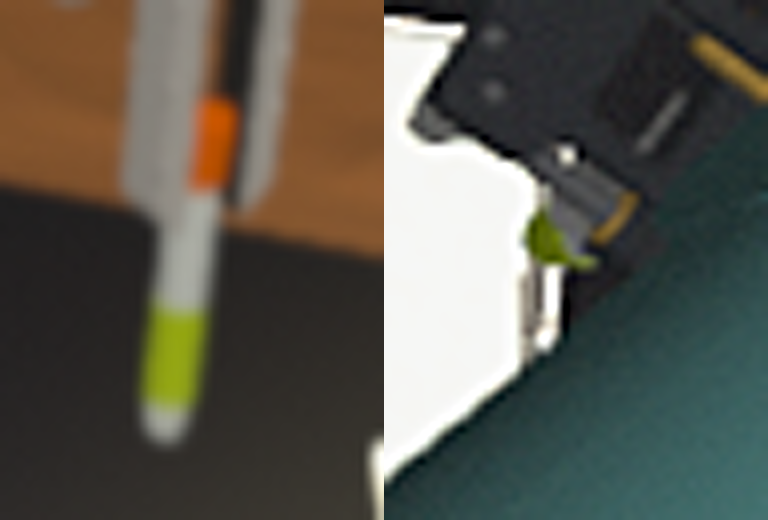

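The tube stands within about 1–2° of upright, with its foot at about 0.186 m. Last check on the bolt and the bystanders, and steadiness.

```bash
python3 -m creep '0 0.001 0 0 0 0 -1;0 0 0 0 0 0 -1;0 0 0 0 0 0 -1;0 0 0 0 0 0 -1;0 0 0 0 0 0 -1;0 0 0 0 0 0 -1'
python3 - <<'E'
from h import *
print(np.abs(ctrl.observe()["qd"]).max())
a={n:cv2.imread(f"pics/{n}0.png") for n in("side","top")}
for n in a:
    b=ctrl.get_image(n); cv2.imwrite(f"pics/{n}8.png",b)
    print(n,"red",[x[0] for x in blobs(b,(0,150,90),(5,255,255),25)])
    for nm,(lo,hi) in dict(blue=((105,170,80),(125,255,255)),green=((55,150,50),(80,255,255)),amber=((6,150,60),(17,255,255)),yel=((20,180,120),(32,255,255))).items():
        f=lambda im:[x[0] for x in blobs(im,lo,hi,25)][:40]
        A,B=f(a[n]),f(b); print(nm,[(p,q) for p in A for q in B if np.hypot(p[0]-q[0],p[1]-q[1])<4 and ((60<p[0]<300 and p[1]>95) or 370<p[0]<410 and 120<p[1]<170)])
print("home knob tri",tri(max(blobs(cv2.imread("pics/top8.png"),(0,150,90),(5,255,255)),key=lambda x:x[1][4])[0],(246.5,149.4)))
E
```

```text
time: 23.55
tool_pos: [0.4506, -0.3669, 0.2669]
orientation: [0.0, 0.308, 0.951, 0.0]
wrist_force: [0.2, -0.0, -0.3]
grip_width: 0.206
0.001618837647800426
side red [[246.37, 149.08]]
blue [([256.27, 104.66], [256.64, 104.49])]
green [([233.41, 380.48], [233.41, 380.38])]
amber [([257.23, 123.11], [257.26, 123.12])]
yel [([230.23, 175.2], [229.97, 174.86]), ([240.23, 177.97], [240.12, 178.17])]
top red [[316.21, 161.19]]
blue [([396.08, 138.08], [396.07, 138.15]), ([246.84, 176.46], [247.06, 176.56])]
green [([100.95, 250.0], [100.95, 250.0])]
amber [([387.34, 144.72], [387.36, 144.72])]
yel [([288.25, 156.47], [288.18, 156.24]), ([287.43, 168.16], [287.55, 167.58])]
home knob tri (array([ 0.5838713 , -0.13219543,  0.14663915]), np.float64(0.00020396985161340208))
```

All steady; handing in.

```bash
python3 -c "
from bench import ctrl;print(ctrl.close_job())"
```

```text
the job is handed in; nothing more can be done
None
```

The job is done and handed in at about 24 s, with the tube still held upright over the white tray; no verdict came back.

**What I did**
- **Bolt:** I slid it home by gripping the knob. My back-off may have drawn it back slightly, so I pushed it again with closed fingers until the firm stop held at about 36 N. That was finger contact, but close to the 40 N limit set for the gripper's body.
- **Tube:** I then drew it out along its slant, carried it over the tray centre and turned it upright.

**Last checks**
- **Tube pose:** the gripper is within about 1 mm of the tray centre I measured. The foot is about 18.6 cm above the bench, worked out from the arm pose and agreeing with the side picture to about 1 pixel. The tube leans roughly 1–2° and the arm is still.
- **Bolt:** the last picture puts the knob about 26 mm on from where it started, against about 27 mm of tool travel to the stop. The rod tip was seen inside the fork after the first push, and the knob moved only about 1 mm after that.
- **Other things:** the balance tube, green-capped tube and bottle are where they were, to within a pixel. I checked the white-capped tube and beaker only by eye; they look unmoved.

**Joint limits:** joint 6 briefly read 0.1894 against the stated 0.19 lower limit before I eased the tilt. Joint 7 reached 2.78 of 2.82. I don't know whether the joint 6 reading counts as passing its range.

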